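Press a castor insert into a rack leg with the bench trigger clamp

TASK

A white plastic castor insert is started in the end of a steel rack leg held on the bench clamp. Using only the clamp's orange trigger, pump the jaw up to the insert and press it fully home in the leg, bed it for a moment with about 14 N at the jaw (over 20 N it cracks), then press the red release tab so that the jaw springs all the way back. Do not push the jaw, its pad or the insert by hand, and leave everything else on the bench alone.

Things in the scene. Friction and masses are not known exactly. Their poses are not given: they have to be found in the camera images.
- clamp: Trigger clamp, black plastic and steel on a plywood board 450 x 130 x 18 mm, fixed to the bench. Origin on the bench surface under the trigger's pivot (pivot 30 mm up). x: level, the way the jaw closes, towards the steel tube; z up; y sideways. All its parts lie about the plane y = 0. A black housing spans x 22 to 104, y +-21, up to z 96 mm.
- handle_top (a point): Middle of the top of the fixed upright handle (black and orange), 18 (x) x 28 (y) mm, at clamp x = 31 mm; it stands from z 84 to 150 mm. The trigger in front of it is squeezed towards it; outer width over both is 64 mm at rest, 36 mm squeezed.
- bar_tail (a point): Middle of the rear end of the toothed steel bar that carries the jaw (14 mm wide, top of teeth 81 mm above the bench). With the jaw fully back it is at clamp x = -66 mm, under the free space in front of the trigger; it moves with the jaw. A dark lifter strip of the ratchet reaches to x = -36 mm, top at z 99 mm: keep fingertips above z 105 mm in front of the trigger.
- trigger_face (a point): Foremost (-x) point of the rounded finger rib (12 mm, 30 mm wide in y) across the front of the orange trigger, 95 mm above its pivot, about 123 mm above the bench. The plate behind the rib is 8 mm thick and reaches 24 mm up and down from it. It leans 0.15 rad away from the handle at rest. Squeeze: push the rib about 28 mm in clamp +x; its spring brings it back when let go.
- trigger (a joint): Trigger angle, rad: 0 at rest, 0.30 squeezed (hard stop). Push needed at trigger_face: its spring, 2.5 N at 0 rising to 5 N at 0.30, plus 0.51 x the bar's force (pad force + 3 to 4.5 N return spring), plus about 1 N of friction: 5 to 8 N pad free, 10 to 13 N insert moving, 12 to 15.5 N with 14 N at the pad. A full squeeze runs the jaw 13 mm after 1 mm of play and keeps one 11 mm tooth.
- jaw: Black upright plate 12 x 42 x 60 mm on the toothed bar. Origin: middle of its front (+x) face, 78 mm up, at clamp x = 138 mm when fully back; travels 74 mm in clamp +x; starts 0 to 30 mm forward. Let go the trigger and a ratchet keeps it at the last tooth passed (slips back up to 11 mm); press the tab and a spring takes it fully back. On its front an orange pad, 32 mm across, face 16 mm ahead, on a spring (4.5 N per mm).
- insert: White plastic castor insert: flange 43 x 43 x 6 mm, body 33 mm square, sliding into the tube along x. Origin: middle of its front face (that the pad meets), 78 mm up. Tight fit: it moves at about 7 to 9 N and stays where left. Home: flange against the tube's end, origin at x = -6 mm in the tube's frame; it starts at -24 to -16 mm.
- tube: Steel rack-leg tube, 40 x 40 mm square, 110 mm long, level, fixed in wooden saddles with an end stop. Origin: middle of its open end, 78 mm up, at x = 206 to 218 mm in the clamp's frame; x along the tube, the same way as the clamp's.
- tab_top (a point): Middle of the top of the red release tab, 30 (x) x 28 (y) mm, at clamp x = 84 mm, 108 mm above the bench. The handle's back face is 44 mm away from it and stands 42 mm higher. Press straight down, with the trigger let go.
- tab (a joint): How far the tab is pressed, m: 0 up, 0.010 down on a hard stop. The ratchet lets go in the last 4 mm; hold the tab down a second while the jaw runs back. Needs 3 N at the start, 6 to 16 N near the bottom. Springs up again.
- castor: Bystander: swivel castor standing on its 75 x 60 mm plate, black 70 mm wheel up, 95 mm tall; origin under the plate.
- spare_insert: Bystander: another white insert, standing on its 43 mm flange, 32 mm tall; origin underneath.
- wrench: Bystander: 180 mm steel wrench lying flat; origin underneath its middle.
- offcut: Bystander: steel bar piece 160 x 40 x 40 mm lying on the bench; origin underneath.

How it is judged:
By the outcome, as a careful person would: the job done as asked, in the order asked, and still so for the second after the job is handed in, with the robot touching nothing.
It also fails if it takes over 72 s, if anything falls off the work surface, if the arm or the gripper's body presses on something with over 40 N, if the wrist force passes 120 N, or if a joint passes its speed limit or range.

ROBOT

A 6-joint arm with a two-finger parallel gripper is mounted at the origin on the work surface. World frame = base frame: x ahead of the robot, y to its left, z up, the work surface at z = 0. Lengths are in mm, angles in rad, forces in N, time in s.
With the tool pointing down it reaches from about 350 to 975 mm from the base axis. Payload 7.1 kg.
Tool frame: the origin (TCP) lies midway between the tips of the shut fingers; the grasp point (between the pads) lies ctrl.tcp_to_grasp behind it (ctrl.tcp_to_grasp is the distance from the TCP to the grasp point, in mm); z points along the fingers, y is the direction in which the jaws open and shut (so a half turn about z gives the same grasp; the last joint's range is limited). The gripper opens to 88 mm and grips with 3 to 60 N. Pads are 20 mm wide; open, the fingers measure 115 mm over their backs; the gripper's body (75 mm by 178 mm) begins 61 mm behind the grasp point.
Start: joints at [1.106, 0.423, 1.63, -0, 1.089, -0.019], TCP at [269.455, 563.914, 222.675] pointing down, gripper open.
Joint ranges: [-3, 3], [-0.9, 2.11], [0.09, 2.58], [-1.31, 4.45], [0.11, 2.69], [-2.54, 2.54]. Speed limits (rad/s): [2.39, 2.39, 3.01, 3.14, 3.14, 3.14].

INTERFACE

Orientations are given as a rotation vector (axis times angle).
In Python, from workcell import ctrl gives the robot as it stands.
- The arm moves only by the tool play_rows, never from a script. Its argument "increments" is text: rows parted by semicolons, each of 5 numbers parted by spaces: the opening, from 0 (shut) to 1 (fully open), then the shift along the world's x, y, z in m, then the turn about the world's z in degrees. A call has 1 to 20 rows; each row shifts and turns the commanded pose from where the row before left it; what a row does not reach is not made up. A row lasts 1/10 s, in which the tool goes at most 50 mm and 8.59 degrees, less where a joint would pass 70% of its speed; a pose out of reach is approached as far as the arm can. A call is refused whole if a number of a shift passes 0.05 or a number of a turn 8.59, either way. A call with a gripper value outside its range is refused whole. The fingers move at their own pace and stop on an object; the grip force is fixed at half the most. Time passes only in rows, so rows that do not move let the fingers close. It gives the time, the measured TCP pose, the force and the opening at its end, in the units of the state.
- ctrl.get_obs(): the state, without advancing time (a new reading comes with each control period).
- ctrl.get_image(name): name is "scene" or "side" or "wrist"; returns a dict with "img" (384x512x3 uint8, red, green, blue), "range_z" (384x512 float32, mm along the optical axis (not along the pixel's ray), 0 where there is no reading), "vertical_fov" (degrees; the focal length in pixels is half the picture's height over the tangent of half this angle, whatever the lens; pixels are square), "cx", "cy" (the principal point, pixels), "origin" and "attitude" of the camera in the world. Camera axes: x right, y down, z forward; pixel columns grow to the right and rows downward; lengths in mm; the calibration is good to about 2 mm. A picture is of the moment at which its call begins.
- ctrl.close_job(): hands the job in, once; it reports no verdict.
The state is a dict: "t": time; "qpos": joint angles; "qvel": joint speeds; "joint_torque": joint torques, N m; "ee_pos": TCP position; "orientation": TCP orientation; "ft_force": force on the tool from outside, world axes, zero at the start; "moment": the same for the moment, N m; "width": finger opening in mm.
Only numpy, scipy, OpenCV 4.12 (cv2) and the standard library are available. Lean on these libraries where they do the work, as an engineer would, in place of code of your own. Each camera call takes 0.05 s, during which the arm holds its last target. There are 200 camera calls.

## Working session

There is one attempt and no reset: what is moved stays moved. The work goes in short steps, Python scripts to look and compute and a tool call to move; the robot and the scene stay as the last step left them, time stands still between calls to the robot, and variables do not carry over. Pictures are saved under pics/ and viewed, on a budget of 10 in all, crops included, one or two more only if the job needs it, and the job is handed in when it is done.

Besides the shell and the picture viewer there is one more tool, called after "Emit:" as name(argument=value, ...), one argument or row to a line, values as JSON. play_rows: Moves the arm, as the interface text tells. Its arguments: {"type":"object","properties":{"increments":{"type":"string"}},"required":["increments"]}

```bash
mkdir -p pics; cat > h.py <<'E'
import numpy as np, cv2
from scipy.spatial.transform import Rotation as R
from workcell import ctrl
def cam(name):
    d=ctrl.get_image(name); im=d["img"]; H,W=im.shape[:2]
    f=H/2/np.tan(np.radians(d["vertical_fov"])/2)
    A=np.array(d["attitude"],float); M=A if A.shape==(3,3) else R.from_rotvec(A).as_matrix()
    v,u=np.mgrid[:H,:W]; z=d["range_z"]
    P=np.stack([(u-d["cx"])/f*z,(v-d["cy"])/f*z,z],-1)@M.T+np.array(d["origin"])
    P[z==0]=np.nan
    return im,P,d
def save(n,im): cv2.imwrite("pics/"+n,im[...,::-1])
E
python3 - <<'E'
from h import *
o=ctrl.get_obs();print(o, ctrl.tcp_to_grasp)
ims=[]
for n in("scene","side","wrist"):
    im,P,d=cam(n);np.savez(n+".npz",im=im,P=P);print(n,d["origin"],d["attitude"],d["vertical_fov"]);ims.append(im)
save("a.png",cv2.resize(np.hstack(ims[:2]),(800,300)));save("scene.png",ims[0]);save("side.png",ims[1])
E
```

```text
{'t': 0.0, 'qpos': array([ 1.10601578e+00,  4.23831185e-01,  1.63069244e+00, -2.78151794e-06,
        1.08857539e+00, -1.90465361e-02]), 'qvel': array([-0.00065312, -0.00268505, -0.00059444,  0.00057307, -0.00146946,
        0.00109309]), 'joint_torque': array([-5.35889121e-04, -5.44632018e+01, -2.73661977e+01,  6.43259170e-02,
        2.28387793e-02, -1.39372974e-04]), 'ee_pos': array([269.20617338, 563.43818869, 221.90675737]), 'orientation': array([-6.94294229e-01, -3.06354409e+00,  2.29795137e-03]), 'ft_force': array([-0.48227857, -0.17542767,  0.54745221]), 'moment': array([ 0.0036909 , -0.00656794, -0.02713471]), 'width': 87.52182108005013} 18.700000000000003
scene [1130.82624245  277.06449992  665.9689537 ] [-1.13858374 -2.23837013  1.06377553] 50.60553505081367
side [ 386.66298    -918.79400229  937.17176155] [-2.36351399  0.23845147 -0.12505052] 45.832573749951784
wrist [210.43385644 591.70452799 384.57958601] [2.47743214 1.56118289 0.18884949] 69.31879086215542
```

View pics/scene.png

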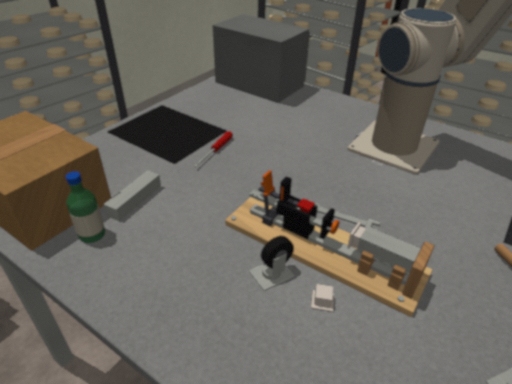

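View pics/side.png

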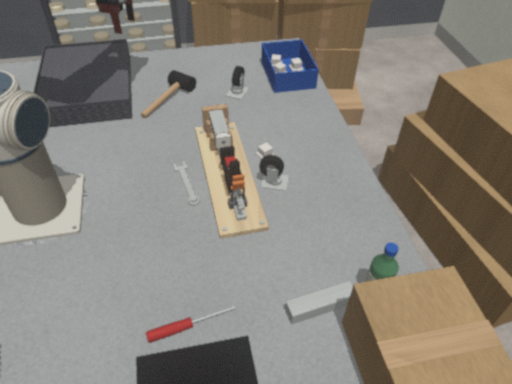

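The scene view shows the clamp on its board: orange trigger at (268,183), red tab at (306,206), jaw and pad at (330,222), insert at (357,232), tube to its right. The castor stands close by at (275,260), and the wrench lies on the robot's side. The side view shows the same clamp from its tail end.

```bash
python3 - <<'E'
from h import *
ims=[]
for n,(x0,y0,x1,y1) in(("scene",(220,160,440,315)),("side",(190,95,290,240))):
    z=np.load(n+".npz");im,P=z["im"],z["P"]
    hsv=cv2.cvtColor(im,cv2.COLOR_RGB2HSV);H,S,V=[hsv[...,i].astype(int) for i in range(3)]
    roi=np.zeros(H.shape,bool);roi[y0:y1,x0:x1]=1
    for nm,m in(("red",((H<4)|(H>175))&(S>170)&(V>90)),("orange",(H>=5)&(H<16)&(S>170)&(V>90)),("wood",(H>10)&(H<26)&(S>60)&(S<170)&(V>90))):
        m=m&roi&np.isfinite(P[...,2])
        k,l,st,c=cv2.connectedComponentsWithStats(m.astype(np.uint8))
        for i in range(1,k):
            if st[i,4]<12: continue
            q=P[l==i]
            if nm!="wood": print(n,nm,st[i],np.median(q,0).round(1),"lo",np.percentile(q,5,axis=0).round(),"hi",np.percentile(q,95,axis=0).round())
            if nm=="wood":
                b=q[(q[:,2]>13)&(q[:,2]<23)]
                if len(b)>100: print(n,"board",cv2.minAreaRect(b[:,:2].astype(np.float32)),b[:,2].mean())
    ims.append(cv2.resize(im[y0:y1,x0:x1],None,fx=390/(x1-x0)if n=="scene" else 3.9,fy=390/(x1-x0)if n=="scene" else 3.9,interpolation=cv2.INTER_CUBIC))
h=max(i.shape[0] for i in ims)
save("crop.png",np.hstack([cv2.copyMakeBorder(i,0,h-i.shape[0],0,0,0) for i in ims]))
E
```

```text
scene red [298 200  16  10 113] [524.9 -18.1 107.8] lo [513. -31. 106.] hi [536.  -5. 110.]
scene orange [262 171  12  24 171] [ 530.2 -114.3  122.5] lo [ 516. -120.  101.] hi [ 539. -109.  146.]
scene orange [331 221   7  12  58] [527.2  55.7  86.9] lo [516.  50.  74.] hi [535.  57.  94.]
scene board ((527.8751831054688, 32.11750793457031), (130.51287841796875, 452.05072021484375), 3.3989834785461426) 17.83146807740661
scene board ((475.0320739746094, 52.44612503051758), (37.615116119384766, 51.067771911621094), 3.2280325889587402) 17.99781258702659
side board ((517.2193603515625, 27.678619384765625), (127.2201156616211, 451.3592834472656), 1.4952268600463867) 19.423717155321945
```

View pics/crop.png

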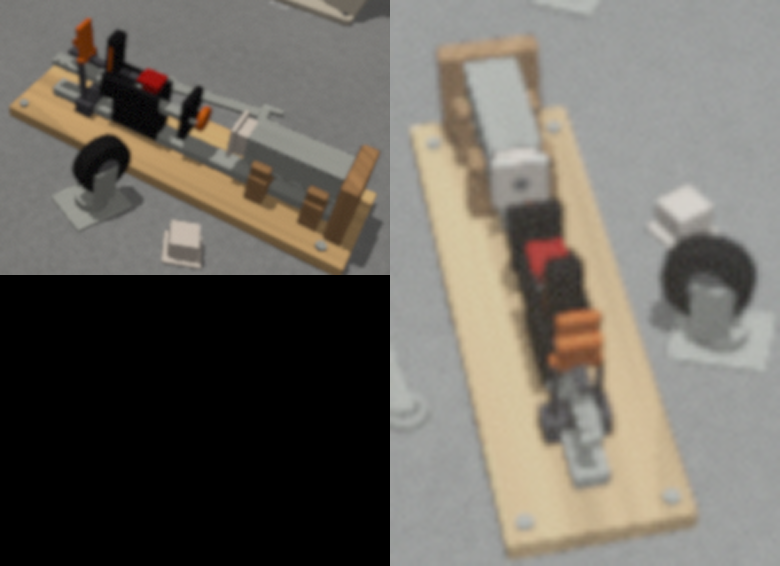

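The enlarged crop agrees: the trigger is at the -y end, the tube at the +y end, and clamp x runs roughly along world +y. Next I'll refine that direction and work out the tool yaw.

```bash
python3 - <<'E'
from h import *
M=R.from_rotvec(ctrl.get_obs()["orientation"]).as_matrix();print(M.round(3))
for n in("scene","side"):
    P=np.load(n+".npz")["P"].reshape(-1,3);P=P[np.isfinite(P[:,2])]
    for nm,(ylo,yhi,zlo,zhi) in dict(tube=(120,260,94,102),board=(-230,270,13,23),handletop=(-110,-50,146,155),tabtop=(-40,5,105,111),bar=(-230,-140,75,88),trig=(-140,-103,112,150),jaw=(10,60,100,112)).items():
        q=P[(P[:,0]>440)&(P[:,0]<610)&(P[:,1]>ylo)&(P[:,1]<yhi)&(P[:,2]>zlo)&(P[:,2]<zhi)]
        if len(q)>8: 
            r=cv2.minAreaRect(q[:,:2].astype(np.float32));print(n,nm,len(q),np.round(r[0],1),np.round(r[1],1),round(r[2],2),"zmed",np.median(q[:,2]).round(1),"y5-95",np.percentile(q[:,1],[5,95]).round())
            if nm in("tube",): print(np.polyfit(q[:,1],q[:,0],1))
E
```

```text
[[-0.902  0.431 -0.001]
 [ 0.431  0.902 -0.001]
 [ 0.    -0.001 -1.   ]]
scene tube 906 [516.3 182. ] [ 83.3 123.7] 0.78 zmed 97.9 y5-95 [126. 227.]
[5.65601463e-02 5.10076501e+02]
scene board 4321 [522.9  31.1] [131.8 451.3] 1.93 zmed 17.9 y5-95 [-174.  248.]
scene handletop 52 [524.7 -71.3] [24.3 16.8] 8.42 zmed 148.9 y5-95 [-78. -65.]
scene tabtop 128 [522.3 -18.4] [29.  28.2] 89.6 zmed 107.8 y5-95 [-32.  -5.]
scene bar 38 [ 524.9 -149.2] [15.5 15.7] 0.22 zmed 78.8 y5-95 [-157. -141.]
scene trig 164 [ 525.3 -118.1] [14.7 32.4] 86.25 zmed 130.2 y5-95 [-123. -112.]
scene jaw 97 [521.1  36.1] [43.1 12.2] 1.81 zmed 106.9 y5-95 [31. 41.]
side tube 299 [504.3 180.1] [118.7  76.3] 80.69 zmed 99.3 y5-95 [125. 224.]
[-2.01284404e-02  5.16589702e+02]
side board 3048 [517.5  31.1] [130.5 457.9] 1.64 zmed 19.5 y5-95 [-189.  199.]
side handletop 53 [520.4 -76.3] [16.  25.6] 82.57 zmed 150.4 y5-95 [-83. -68.]
side tabtop 42 [518.5 -19.9] [27.2 30. ] 2.34 zmed 108.7 y5-95 [-34.  -8.]
side bar 40 [ 522.1 -152.3] [12. 24.] 5.47 zmed 79.3 y5-95 [-163. -142.]
side trig 128 [ 521.7 -124.9] [12.7 30. ] 87.63 zmed 133.3 y5-95 [-130. -120.]
side jaw 69 [516.4  31.3] [39.8 15.5] 2.36 zmed 107.1 y5-95 [26. 37.]
```

Emit:
play_rows(
  increments="0 0.016 -0.0455 0 -3.92;0 0.016 -0.0455 0 -3.92;0 0.016 -0.0455 0 -3.92;0 0.016 -0.0455 0 -3.92;0 0.016 -0.0455 0 -3.92;0 0.016 -0.0455 0 -3.92;0 0.016 -0.0455 0 -3.92;0 0.016 -0.0455 0 -3.92;0 0.016 -0.0455 0 -3.92;0 0.016 -0.0455 0 -3.92;0 0.016 -0.0455 0 -3.92;0 0.016 -0.0455 0 -3.92;0 0.016 -0.0455 0 -3.92;0 0.016 -0.0455 0 -3.92;0 0.016 -0.0455 0 -3.92;0 0.016 -0.0455 0 -3.92;0 0 0 0 0;0 0 0 0 0",
)

```text
t: 1.95
ee_pos: [525.1, -164.9, 222.1]
orientation: [-2.189, -2.252, 0.001]
ft_force: [-0.6, -0.1, 0.0]
width: 0.9
```

```bash
python3 - <<'E'
from h import *
o=ctrl.get_obs();print(o["t"],o["ee_pos"],o["ft_force"],o["width"],o["qpos"]);print(R.from_rotvec(o["orientation"]).as_matrix().round(3))
im,P,d=cam("wrist");np.savez("wrist.npz",im=im,P=P);save("wrist.png",im)
P=P.reshape(-1,3);P=P[np.isfinite(P[:,2])]
for nm,(ylo,yhi,zlo,zhi) in dict(tube=(120,260,94,102),handletop=(-110,-50,146,155),tabtop=(-40,5,105,111),bar=(-230,-140,75,88),trig=(-150,-103,112,150),jaw=(10,60,100,112)).items():
        q=P[(P[:,0]>440)&(P[:,0]<610)&(P[:,1]>ylo)&(P[:,1]<yhi)&(P[:,2]>zlo)&(P[:,2]<zhi)]
        if len(q)>8: 
            r=cv2.minAreaRect(q[:,:2].astype(np.float32));print(nm,len(q),np.round(r[0],1),np.round(r[1],1),round(r[2],2),"zmed",np.median(q[:,2]).round(1),"y",np.percentile(q[:,1],[2,98]).round())
E
```

```text
1.95 [ 525.07798055 -164.93951752  222.11261912] [-0.60719739 -0.0700053   0.02000374] 0.8514917848123991 [-3.26078831e-01  3.15462000e-01  1.79581154e+00  1.90391992e-04
  1.03150455e+00 -3.54607097e-01]
[[-0.028  1.    -0.001]
 [ 1.     0.028  0.001]
 [ 0.001 -0.001 -1.   ]]
handletop 667 [522.1 -74.1] [26.1 16.9] 1.6 zmed 149.5 y [-82. -66.]
tabtop 1135 [520.5 -21.4] [27.4 29.7] 1.92 zmed 108.3 y [-36.  -7.]
bar 173 [ 523.5 -152. ] [23.7 13.5] 88.7 zmed 79.4 y [-163. -142.]
trig 593 [ 523.2 -121.1] [29.7 16. ] 1.72 zmed 144.6 y [-129. -114.]
```

View pics/wrist.png

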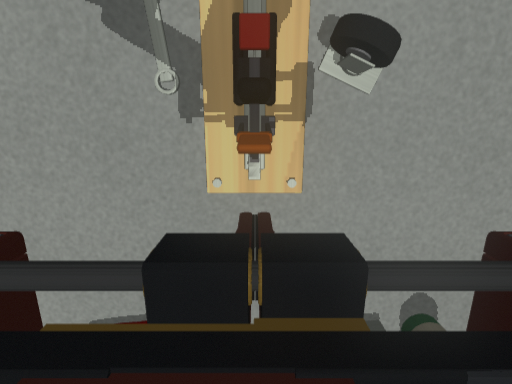

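The wrist view shows the shut fingers in front of the trigger: orange trigger at (254,140), bar tail at (254,172), tab at (254,30), castor off to the right and clear. Going down to start the approach.

Emit:
play_rows(
  increments="0 -0.0015 0 -0.03 0;0 0 0 -0.03 0;0 0 0 -0.03 0;0 0 0 -0.022 0;0 0 0.012 0 0;0 0 0.01 0 0;0 0 0 0 0;0 0 0 0 0",
)

```text
t: 2.8
ee_pos: [524.8, -141.4, 112.1]
orientation: [2.184, 2.255, 0.002]
ft_force: [0.0, 0.7, 0.1]
width: 0.6
```

Emit:
play_rows(
  increments="0 0 0.004 0 0;0 0 0.004 0 0;0 0 0.004 0 0;0 0 0 0 0;0 0 0 0 0",
)

```text
t: 3.3
ee_pos: [525.4, -131.3, 112.2]
orientation: [2.185, 2.252, 0.001]
ft_force: [0.1, -6.1, 5.2]
width: 0.1
```

Emit:
play_rows(
  increments="0 0 0.004 0 0;0 0 0.004 0 0;0 0 0 0 0;0 0 0 0 0",
)

```text
t: 3.7
ee_pos: [525.5, -123.4, 112.3]
orientation: [2.185, 2.252, 0.002]
ft_force: [-1.1, -5.8, 5.7]
width: 0.4
```

Emit:
play_rows(
  increments="0 0 0.004 0 0;0 0 0.004 0 0;0 0 0 0 0;0 0 0 0 0",
)

```text
t: 4.1
ee_pos: [525.4, -115.4, 112.2]
orientation: [2.185, 2.252, 0.001]
ft_force: [0.3, -6.8, 6.0]
width: 0.6
```

Emit:
play_rows(
  increments="0 0 0.003 0 0;0 0 0.002 0 0;0 0 0 0 0;0 0 0 0 0",
)

```text
t: 4.5
ee_pos: [525.3, -111.4, 112.2]
orientation: [2.184, 2.252, -0.0]
ft_force: [-1.4, -12.6, 5.0]
width: 0.7
```

```bash
cat >m.py <<'E'
from h import *
import sys
o=ctrl.get_obs();print(o["t"],o["ee_pos"].round(1),o["ft_force"].round(1))
for n in("scene","side"):
    im,P,d=cam(n);np.savez(n+"2.npz",im=im,P=P)
    q0=P.reshape(-1,3);q0=q0[np.isfinite(q0[:,2])&(q0[:,0]>480)&(q0[:,0]<560)]
    for nm,(ylo,yhi,zlo,zhi) in dict(tab=(-40,5,105,111),jaw=(10,115,102,112),trig=(-150,-83,136,150)).items():
        q=q0[(q0[:,1]>ylo)&(q0[:,1]<yhi)&(q0[:,2]>zlo)&(q0[:,2]<zhi)]
        if len(q)>5: print(n,nm,len(q),np.median(q,0).round(1),np.percentile(q[:,1],[3,97]).round(1))
    hsv=cv2.cvtColor(im,cv2.COLOR_RGB2HSV)
    w=P[(hsv[...,1]<45)&(hsv[...,2]>150)];w=w[(w[:,0]>485)&(w[:,0]<550)&(w[:,1]>60)&(w[:,1]<125)&(w[:,2]>85)]
    if len(w): print(n,"insert top white",len(w),w.mean(0).round(1),np.percentile(w[:,1],[2,50,98]).round(1))
im=np.load("scene2.npz")["im"][160:310,220:440]
save(sys.argv[1],cv2.resize(im,None,fx=3.5,fy=3.5,interpolation=cv2.INTER_CUBIC))
E
python3 m.py s2.png
```

```text
4.5 [ 525.3 -111.4  112.2] [ -1.4 -12.6   5. ]
scene tab 128 [523.7 -18.1 107.7] [-32.5  -4.7]
scene jaw 82 [523.7  50.6 107.1] [45.2 55.2]
scene trig 86 [534.7 -98.6 145.1] [-113.6  -83.5]
scene insert top white 180 [519.2 108.9  96.8] [ 94.3 108.6 124.3]
side trig 41 [ 519.9 -121.4  142.6] [-125.1  -89.7]
side insert top white 31 [501.1 106.4  97.6] [ 89.8 108.3 122.3]
```

Emit:
play_rows(
  increments="0 0 -0.012 0 0;0 0 -0.012 0 0;0 0 -0.008 0 0;0 0 0 0 0;0 0 0 0 0;0 0 0.006 0 0;0 0 0.006 0 0;0 0 0.006 0 0;0 0 0 0 0;0 0 0 0 0",
)

```text
t: 5.6
ee_pos: [524.6, -123.3, 111.4]
orientation: [2.185, 2.255, -0.0]
ft_force: [-0.9, -6.8, 5.1]
width: 0.3
```

Emit:
play_rows(
  increments="0 0 0.004 0 0;0 0 0.004 0 0;0 0 0.004 0 0;0 0 0 0 0;0 0 0 0 0",
)

```text
t: 6.1
ee_pos: [524.4, -111.6, 111.4]
orientation: [2.185, 2.255, -0.001]
ft_force: [-2.1, -8.2, 6.6]
width: 0.4
```

```bash
python3 m.py s3.png
```

```text
6.1 [ 524.4 -111.6  111.4] [-2.1 -8.2  6.6]
scene tab 127 [523.9 -18.1 107.8] [-32.6  -5. ]
scene jaw 88 [523.7  61.5 107.3] [55.6 66.4]
scene trig 91 [533.7 -98.9 144.5] [-114.3  -83.3]
scene insert top white 182 [518.9 108.7  96.7] [ 94.3 108.4 124.6]
side tab 7 [506.9 -17.7 108.7] [-34.2  -9.2]
side trig 44 [ 517.8 -120.5  142.2] [-124.5  -90.4]
side insert top white 30 [500.3 107.7  97.6] [ 90.8 111.7 124. ]
```

View pics/s3.png

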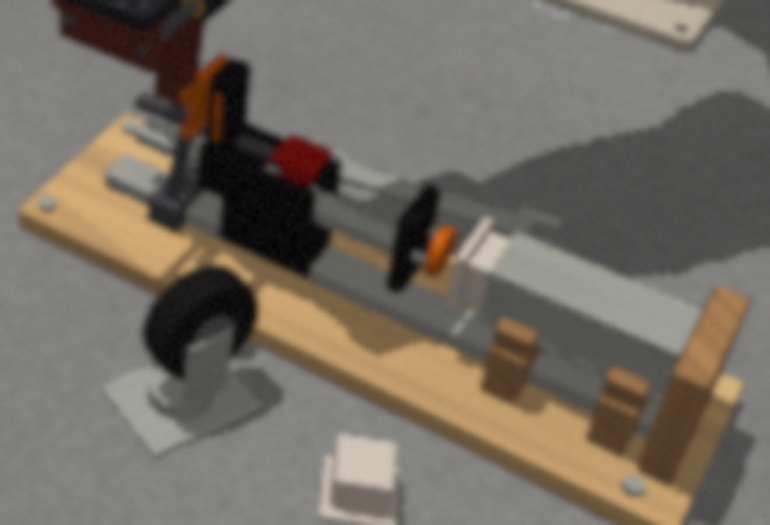

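The jaw has moved 11 mm. The pad is still a few mm short of the insert flange (pad at (440,248), flange at (475,255)).

Emit:
play_rows(
  increments="0 0 -0.012 0 0;0 0 -0.012 0 0;0 0 -0.007 0 0;0 0 0 0 0;0 0 0 0 0;0 0 0.006 0 0;0 0 0.006 0 0;0 0 0.006 0 0;0 0 0 0 0;0 0 0 0 0",
)

```text
t: 7.2
ee_pos: [524.6, -124.4, 111.5]
orientation: [2.185, 2.254, -0.0]
ft_force: [-1.4, -6.5, 5.4]
width: 0.2
```

Emit:
play_rows(
  increments="0 0 0.004 0 0;0 0 0.002 0 0;0 0 0 0 0;0 0 0 0 0",
)

```text
t: 7.6
ee_pos: [524.7, -118.4, 111.5]
orientation: [2.185, 2.254, -0.0]
ft_force: [-1.2, -6.3, 5.7]
width: 0.5
```

Emit:
play_rows(
  increments="0 0 0.002 0 0;0 0 0.002 0 0;0 0 0 0 0;0 0 0 0 0",
)

```text
t: 8.0
ee_pos: [524.6, -114.5, 111.5]
orientation: [2.185, 2.254, -0.0]
ft_force: [-0.6, -6.6, 5.8]
width: 0.3
```

```bash
python3 m.py s4.png; python3 - <<'E'
from h import *
for f in("scene.npz","scene2.npz"):
    P=np.load(f)["P"].reshape(-1,3);q=P[(abs(P[:,0]-520)<14)&(P[:,2]>85)&(P[:,2]<103)&(P[:,1]>70)&(P[:,1]<140)]
    b=np.arange(70,140,3);i=np.digitize(q[:,1],b)
    print([(int(b[k-1]),int((i==k).sum()),round(float(np.median(q[i==k,2])),1)) for k in range(1,len(b)) if (i==k).any()])
E
```

```text
8.0 [ 524.6 -114.5  111.5] [-0.6 -6.6  5.8]
scene tab 125 [523.9 -18.7 107.9] [-32.6  -4.7]
scene jaw 85 [524.1  70.9 107.2] [65.1 75.4]
scene trig 105 [533.  -92.1 144.1] [-116.2  -85.5]
scene insert top white 174 [518.7 109.2  96.7] [ 94.7 108.9 124. ]
side jaw 9 [498.2  68.2 105.6] [62.4 91.6]
side trig 41 [ 519.5 -124.2  143.5] [-127.7  -93.8]
side insert top white 28 [501.  106.6  98.3] [ 90.3 108.9 122.6]
[(91, 2, 97.8), (94, 12, 99.4), (97, 26, 97.8), (100, 12, 94.6), (103, 16, 94.2), (106, 17, 94.2), (109, 17, 94.3), (112, 10, 96.4), (115, 15, 98.0), (118, 13, 97.9), (121, 17, 97.9), (124, 14, 97.8), (127, 13, 98.0), (130, 12, 97.6), (133, 16, 97.9), (136, 14, 97.7)]
[(73, 21, 94.8), (76, 4, 94.2), (82, 6, 89.1), (85, 12, 92.1), (88, 16, 91.6), (91, 4, 92.2), (94, 11, 99.5), (97, 25, 98.4), (100, 15, 93.8), (103, 14, 93.9), (106, 17, 94.4), (109, 16, 94.6), (112, 9, 96.9), (115, 11, 98.2), (118, 16, 98.5), (121, 16, 97.9), (124, 14, 97.4), (127, 13, 97.7), (130, 15, 98.0), (133, 15, 98.1), (136, 15, 97.7)]
```

Pad is just short of the insert (face about y 93, insert face about 94). Tube end is about y 113.5, so home for the insert face is about 107.5. Finish this stroke, then start pressing.

Emit:
play_rows(
  increments="0 0 0.002 0 0;0 0 0.001 0 0;0 0 0 0 0;0 0 -0.012 0 0;0 0 -0.012 0 0;0 0 -0.0065 0 0;0 0 0 0 0;0 0 0 0 0;0 0 0.006 0 0;0 0 0.006 0 0;0 0 0 0 0;0 0 0 0 0",
)

```text
t: 9.3
ee_pos: [524.4, -130.2, 111.3]
orientation: [2.184, 2.255, -0.001]
ft_force: [-1.4, -8.2, 4.8]
width: 0.3
```

Emit:
play_rows(
  increments="0 0 0.004 0 0;0 0 0.004 0 0;0 0 0 0 0;0 0 0 0 0",
)

```text
t: 9.7
ee_pos: [524.6, -122.7, 111.8]
orientation: [2.184, 2.254, -0.001]
ft_force: [-3.0, -10.1, 7.8]
width: 0.2
```

Emit:
play_rows(
  increments="0 0 0.004 0 0;0 0 0.003 0 0;0 0 0 0 0;0 0 0 0 0",
)

```text
t: 10.1
ee_pos: [524.6, -115.7, 111.8]
orientation: [2.184, 2.254, -0.001]
ft_force: [-3.9, -11.0, 8.9]
width: 0.8
```

```bash
python3 m.py s5.png; cat > prof.py <<'E'
from h import *
for f in("scene2.npz",):
    P=np.load(f)["P"].reshape(-1,3);q=P[(abs(P[:,0]-520)<14)&(P[:,2]>85)&(P[:,2]<103)&(P[:,1]>85)&(P[:,1]<130)]
    b=np.arange(85,125,2);i=np.digitize(q[:,1],b)
    print([(int(b[k-1]),int((i==k).sum()),round(float(np.median(q[i==k,2])),1)) for k in range(1,len(b)) if (i==k).any()])
E
python3 prof.py
```

```text
10.1 [ 524.6 -115.7  111.8] [ -3.9 -11.    8.9]
scene tab 126 [524.1 -18.2 107.7] [-32.6  -4.8]
scene jaw 88 [523.1  80.9 107.1] [75.1 85.2]
scene trig 112 [532.5 -98.  144.5] [-118.  -87.]
scene insert top white 136 [518.6 112.9  97.2] [101.4 112.7 124.7]
side tab 6 [506.5 -19.6 108.7] [-27.3 -10.8]
side jaw 9 [499.2  74.5 106.7] [69.6 82.2]
side trig 42 [ 518.6 -125.9  142.2] [-130.   -95.5]
side insert top white 25 [500.9 109.8  99. ] [ 96.4 111.6 121.4]
[(85, 22, 92.4), (91, 3, 89.0), (93, 9, 92.3), (95, 10, 92.2), (97, 6, 93.3), (99, 3, 99.6), (101, 9, 99.0), (103, 10, 99.2), (105, 16, 94.8), (107, 8, 94.3), (109, 10, 94.7), (111, 8, 95.0), (113, 9, 96.6), (115, 9, 98.1), (117, 9, 98.0), (119, 10, 98.1), (121, 10, 97.6)]
```

The insert is moving, at about 11 N on the trigger, and its face is at about y 101.

Emit:
play_rows(
  increments="0 0 0.002 0 0;0 0 0.0015 0 0;0 0 0 0 0;0 0 -0.012 0 0;0 0 -0.012 0 0;0 0 -0.0065 0 0;0 0 0 0 0;0 0 0 0 0;0 0 0.004 0 0;0 0 0.004 0 0;0 0 0 0 0;0 0 0 0 0",
)

```text
t: 11.4
ee_pos: [524.1, -134.3, 111.2]
orientation: [2.185, 2.255, -0.002]
ft_force: [-1.9, -8.8, 4.5]
width: 0.4
```

Emit:
play_rows(
  increments="0 0 0.003 0 0;0 0 0.002 0 0;0 0 0 0 0;0 0 0 0 0",
)

```text
t: 11.8
ee_pos: [524.3, -129.8, 111.7]
orientation: [2.184, 2.254, -0.002]
ft_force: [-3.7, -10.6, 8.6]
width: 0.6
```

```bash
python3 m.py s6.png;python3 prof.py
```

```text
11.8 [ 524.3 -129.8  111.7] [ -3.7 -10.6   8.6]
scene tab 129 [523.5 -18.6 107.9] [-32.2  -4.9]
scene jaw 90 [522.   84.3 106.7] [78.1 88.8]
scene trig 118 [ 532.  -110.   144.5] [-134.8 -103.4]
scene insert top white 115 [517.7 114.7  97.5] [104.7 115.2 124.7]
side jaw 13 [500.4  78.3 108. ] [75.2 85.2]
side trig 45 [ 519.2 -139.3  143.3] [-142.3 -110. ]
side insert top white 26 [501.3 113.1  98.9] [101.1 115.7 124.8]
[(87, 20, 95.0), (89, 9, 96.3), (95, 5, 91.8), (97, 9, 91.4), (99, 12, 91.8), (101, 4, 93.4), (103, 7, 98.4), (105, 7, 98.7), (107, 12, 99.2), (109, 15, 94.6), (111, 9, 94.5), (113, 5, 98.5), (115, 8, 98.0), (117, 9, 98.0), (119, 10, 98.1), (121, 10, 98.1)]
```

Emit:
play_rows(
  increments="0 0 0.003 0 0;0 0 0.003 0 0;0 0 0 0 0;0 0 0 0 0",
)

```text
t: 12.3
ee_pos: [524.7, -123.9, 111.9]
orientation: [2.184, 2.254, -0.001]
ft_force: [-3.6, -11.6, 8.4]
width: 0.3
```

Emit:
play_rows(
  increments="0 0 0.001 0 0;0 0 0 0 0;0 0 0 0 0",
)

```text
t: 12.6
ee_pos: [524.7, -123.0, 111.9]
orientation: [2.184, 2.254, -0.001]
ft_force: [-2.6, -11.3, 7.8]
width: 0.3
```

Emit:
play_rows(
  increments="0 0 0.001 0 0;0 0 0 0 0;0 0 0 0 0",
)

```text
t: 12.9
ee_pos: [524.7, -122.0, 111.9]
orientation: [2.184, 2.254, -0.001]
ft_force: [-2.8, -11.2, 9.2]
width: 0.1
```

```bash
python3 m.py s7.png;python3 prof.py
```

```text
12.9 [ 524.7 -122.   111.9] [ -2.8 -11.2   9.2]
scene tab 127 [523.2 -18.2 107.9] [-32.5  -4.5]
scene jaw 88 [522.6  88.1 107.4] [82.3 93.1]
scene trig 120 [ 533.3 -105.   144.4] [-127.   -94.4]
scene insert top white 93 [516.9 116.6  98.3] [108.6 116.4 124.7]
side tab 7 [507.2 -27.9 108.8] [-36.7 -16.1]
side jaw 13 [498.6  84.1 107.7] [ 80.  113.8]
side trig 44 [ 520.6 -131.   142.5] [-135.1 -103. ]
side insert top white 22 [500.4 113.1  99.9] [105.4 111.8 124.1]
[(91, 18, 95.0), (93, 7, 91.1), (99, 5, 92.1), (101, 8, 91.0), (103, 11, 91.6), (105, 4, 92.3), (107, 5, 98.6), (109, 10, 99.9), (111, 11, 98.5), (113, 7, 98.1), (115, 9, 97.7), (117, 11, 98.0), (119, 8, 98.1), (121, 13, 98.1)]
```

Emit:
play_rows(
  increments="0 0 0.001 0 0;0 0 0 0 0;0 0 0 0 0",
)

```text
t: 13.3
ee_pos: [524.7, -121.0, 111.9]
orientation: [2.184, 2.254, -0.001]
ft_force: [-2.7, -11.3, 10.3]
width: 0.5
```

Emit:
play_rows(
  increments="0 0 0.001 0 0;0 0 0 0 0;0 0 0 0 0",
)

```text
t: 13.6
ee_pos: [524.7, -120.2, 112.0]
orientation: [2.183, 2.254, -0.002]
ft_force: [-3.4, -12.2, 9.4]
width: 0.2
```

Emit:
play_rows(
  increments="0 0 0.001 0 0;0 0 0 0 0;0 0 0 0 0",
)

```text
t: 13.9
ee_pos: [524.7, -119.3, 112.0]
orientation: [2.183, 2.254, -0.002]
ft_force: [-3.7, -12.7, 10.3]
width: 0.3
```

```bash
python3 - <<'E'
from h import *
ys=[]
for k in range(8):
    o=ctrl.get_obs();ys.append(o["ft_force"]);
    im,P,d=cam("scene")
    if k==0: np.savez("scene2.npz",im=im,P=P)
print(np.round(ys,1).tolist(),np.mean(ys,0),o["ee_pos"])
E
python3 prof.py
```

```text
[[-3.7, -12.7, 10.3], [-3.9, -13.0, 10.4], [-3.7, -12.6, 10.5], [-3.9, -13.0, 10.5], [-4.2, -12.7, 10.0], [-3.3, -13.5, 10.6], [-4.7, -12.8, 9.8], [-3.8, -12.3, 9.8]] [ -3.90419309 -12.82417395  10.23367596] [ 524.7000348  -119.35410616  112.02067836]
[(91, 1, 102.2), (93, 27, 93.1), (99, 5, 91.8), (101, 9, 91.4), (103, 11, 90.5), (105, 6, 92.9), (107, 5, 98.3), (109, 9, 98.6), (111, 10, 99.7), (113, 10, 97.5), (115, 9, 97.4), (117, 10, 97.5), (119, 10, 97.5), (121, 10, 98.1)]
```

Emit:
play_rows(
  increments="0 0 0.001 0 0;0 0 0 0 0;0 0 0 0 0;0 0 0 0 0",
)

```text
t: 14.7
ee_pos: [524.7, -118.4, 112.0]
orientation: [2.183, 2.254, -0.002]
ft_force: [-3.6, -13.7, 10.8]
width: 0.6
```

```bash
python3 - <<'E'
from h import *
ys=[]
for k in range(6):
    cam("side");o=ctrl.get_obs();ys.append(o["ft_force"])
print(np.mean(ys,0),o["ee_pos"],o["t"])
E
```

```text
[ -4.09901561 -13.78666341  10.667805  ] [ 524.66975444 -118.46670499  112.04123886] 15.0
```

Trigger force is 13.8 N, which puts about 13.5 N at the pad. I'll nudge it slightly, hold about a second, then let go and back off.

Emit:
play_rows(
  increments="0 0 0.0003 0 0;0 0 0 0 0;0 0 0 0 0;0 0 0 0 0;0 0 0 0 0;0 0 0 0 0;0 0 0 0 0;0 0 0 0 0;0 0 0 0 0;0 0 0 0 0;0 0 0 0 0;0 0 0 0 0",
)

```text
t: 16.2
ee_pos: [524.7, -118.2, 112.1]
orientation: [2.183, 2.254, -0.002]
ft_force: [-3.1, -14.5, 10.3]
width: 0.2
```

Emit:
play_rows(
  increments="0 0 -0.012 0 0;0 0 -0.012 0 0;0 0 -0.012 0 0;0 0 -0.005 0 0;0 0 0 0.03 0;0 0 0 0.04 0;0 0 0 0.01 0;0 0 0 0 0",
)

```text
t: 17.0
ee_pos: [524.9, -157.5, 192.2]
orientation: [2.186, 2.253, 0.003]
ft_force: [-0.4, 0.5, -0.4]
width: 0.4
```

```bash
python3 m.py s8.png;python3 prof.py
```

```text
17.0 [ 524.9 -157.5  192.2] [-0.4  0.5 -0.4]
scene tab 123 [523.3 -17.7 108.2] [-32.4  -4.7]
scene jaw 86 [523.3  80.4 107.2] [73.9 85. ]
scene trig 62 [ 527.5 -118.   143.4] [-123.4 -115.4]
scene insert top white 102 [518.3 116.2  98.5] [108.7 115.8 124.2]
side tab 41 [513.6 -16.4 109. ] [-35.7  -6.7]
side trig 54 [ 519.3 -124.1  144.3] [-127.6  -83.8]
[(85, 9, 95.4), (91, 1, 87.3), (93, 5, 92.6), (95, 13, 91.4), (97, 8, 91.5), (99, 15, 90.4), (101, 2, 88.8), (107, 4, 98.5), (109, 9, 99.4), (111, 11, 99.5), (113, 9, 98.6), (115, 9, 98.0), (117, 10, 97.7), (119, 11, 98.5), (121, 9, 98.5)]
```

View pics/s8.png

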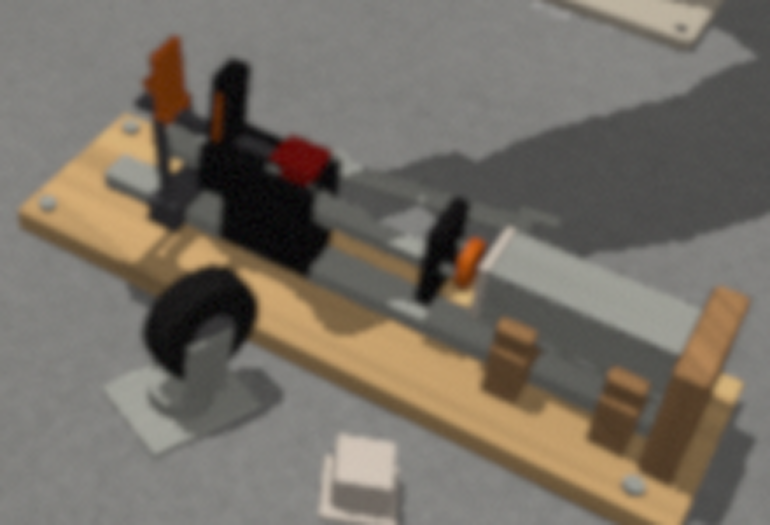

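The insert sits flush against the tube with the white flange at (505,245), and the jaw has gone back to its held tooth. Now for the tab.

Emit:
play_rows(
  increments="0 -0.001 0.035 0 0;0 -0.001 0.035 0 0;0 -0.001 0.035 0 0;0 -0.001 0.034 0 0;0 0 0 0 0;0 0 0 -0.03 0;0 0 0 -0.03 0;0 0 0 -0.012 0;0 0 0 0 0;0 0 0 0 0",
)

```text
t: 18.1
ee_pos: [520.0, -18.7, 118.7]
orientation: [-2.188, -2.254, 0.001]
ft_force: [-0.2, -0.8, -0.3]
width: 0.4
```

Emit:
play_rows(
  increments="0 0 0 -0.004 0;0 0 0 -0.004 0;0 0 0 -0.004 0;0 0 0 -0.002 0;0 0 0 0 0;0 0 0 0 0",
)

```text
t: 18.7
ee_pos: [520.5, -18.4, 105.3]
orientation: [2.187, 2.254, 0.001]
ft_force: [-0.7, -0.3, 5.9]
width: 0.5
```

Emit:
play_rows(
  increments="0 0 0 -0.003 0;0 0 0 -0.002 0;0 0 0 0 0;0 0 0 0 0",
)

```text
t: 19.1
ee_pos: [520.5, -18.4, 100.2]
orientation: [2.187, 2.254, 0.001]
ft_force: [-0.8, -1.5, 5.7]
width: 0.6
```

Emit:
play_rows(
  increments="0 0 0 -0.0015 0;0 0 0 0 0;0 0 0 0 0",
)

```text
t: 19.4
ee_pos: [520.5, -18.4, 98.8]
orientation: [2.187, 2.254, 0.001]
ft_force: [-1.5, -0.7, 5.5]
width: 0.4
```

Emit:
play_rows(
  increments="0 0 0 -0.001 0;0 0 0 0 0;0 0 0 0 0;0 0 0 0 0;0 0 0 0 0;0 0 0 0 0;0 0 0 0 0;0 0 0 0 0;0 0 0 0 0;0 0 0 0 0;0 0 0 0 0;0 0 0 0 0",
)

```text
t: 20.6
ee_pos: [520.5, -18.4, 98.3]
orientation: [2.186, 2.254, 0.001]
ft_force: [-2.3, -0.2, 11.8]
width: 0.4
```

```bash
sed -i 's/jaw=(10,115/jaw=(0,115/' m.py; python3 m.py s9.png;python3 prof.py
```

```text
20.6 [520.5 -18.4  98.3] [-2.3 -0.2 11.8]
scene tab 30 [530.3 -12.9 108.1] [-27.3  -5.2]
scene jaw 86 [524.1  30.3 106.9] [24.3 34.8]
scene trig 62 [ 528.1 -117.1  144.6] [-123.3 -115. ]
side jaw 24 [504.4  22.4 108. ] [19.2 30.2]
side trig 64 [ 520.4 -124.2  145.1] [-127.7  -83.2]
[(107, 3, 99.0), (109, 10, 99.9), (111, 10, 99.9), (113, 10, 97.7), (115, 9, 98.0), (117, 10, 98.5), (119, 10, 98.1), (121, 10, 98.4)]
```

View pics/s9.png

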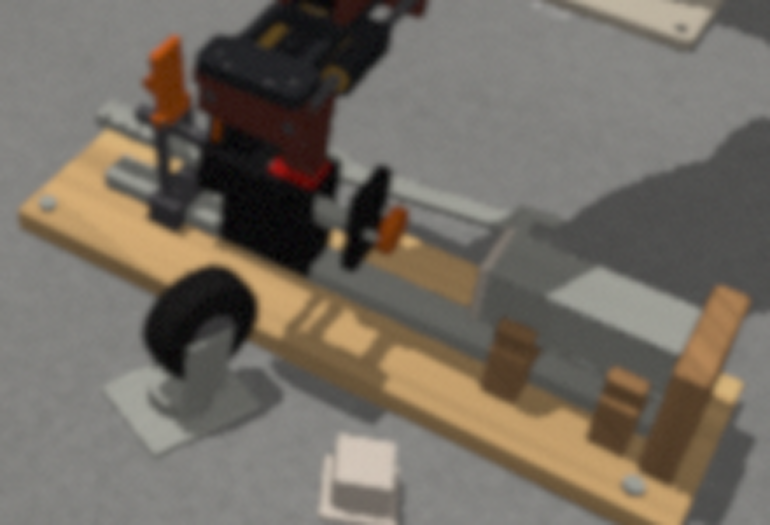

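The jaw has sprung back: its centre is at about y 30, against roughly 29.7 for fully back. Lifting off and checking.

Emit:
play_rows(
  increments="0 0 0 0 0;0 0 0 0 0;0 0 0 0 0;0 0 0 0.01 0;0 0 0 0.02 0;0 0 0 0.03 0;0 0 0 0.04 0;0 0 0 0.02 0;0 0 0 0 0;0 0 0 0 0;0 0 0 0 0;0 0 0 0 0",
)

```text
t: 21.9
ee_pos: [519.0, -18.2, 215.7]
orientation: [-2.186, -2.253, 0.003]
ft_force: [-0.0, 0.1, 1.2]
width: 0.7
```

```bash
python3 m.py s10.png;python3 prof.py
```

```text
21.9 [519.  -18.2 215.7] [-0.   0.1  1.2]
scene tab 129 [523.4 -17.6 107.7] [-32.7  -4.7]
scene jaw 83 [523.4  30.4 106.8] [24.1 35. ]
scene trig 59 [ 527.8 -117.8  144.1] [-123.3 -115.3]
side tab 41 [514.7 -17.5 108.8] [-36.7  -5.1]
side jaw 66 [516.5  24.  107.8] [ 18.3 108.2]
side trig 66 [ 521.8 -123.3  144.8] [-127.4  -83.2]
side insert top white 2 [510.8 108.8 100.9] [107.8 108.8 109.8]
[(107, 2, 100.1), (109, 12, 99.9), (111, 9, 99.8), (113, 11, 98.0), (115, 10, 97.9), (117, 8, 97.9), (119, 11, 98.0), (121, 10, 97.9)]
```

View pics/s10.png

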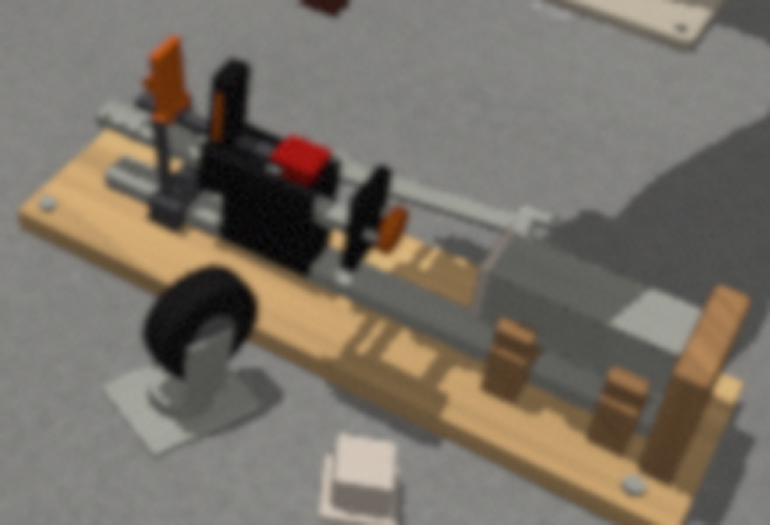

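The trigger is at rest, the tab is up, the jaw is fully back, and the insert is flush with no gap to the tube. The robot is clear, so I'm handing in.

```bash
python3 -c "
from workcell import ctrl
print(ctrl.close_job())"
```

```text
the job is handed in; nothing more can be done
None
```

The insert is pressed home, and the job was handed in at about 22 s of the 72 s allowed. I used only the orange trigger and the red tab: four full squeezes plus one partial one to seat the insert, then one press of the tab to release the jaw.

- **Bedding:** I held the last squeeze for over a second at about 14 N on the trigger. That works out to about 14 N at the pad, worked out from the trigger force because pad force can't be measured directly. The highest reading at the trigger was 14.5 N, so the pad stayed well below 20 N.
- **Insert:** the last pictures show the flange against the tube end with no gap left. The insert moved about 14 mm to get there, and it stayed put after the release.
- **Jaw:** its centre is at about y = 30 mm, against about 29.7 mm expected for fully back. The trigger is at rest, the tab is up and the robot is clear.
- **Bystanders:** the castor and spare insert look unmoved. I did not check the wrench or offcut again, but the arm did not go near them at low height.
- **Disagreements:** the scene and side cameras differed by about 4–6 mm in position, so I used one camera for relative distances. While squeezing there was also an upward force of 5–11 N on the fingers, which I took to be friction on the rib; I left it out of the pad-force estimate.

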